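Switch on the shaker at its press-and-turn isolator

ROBOT

A 6-joint arm with a two-finger parallel gripper is mounted at the origin on the work surface. World frame = base frame: x ahead of the robot, y to its left, z up, the work surface at z = 0. Lengths are in m, angles in rad, forces in N, time in s.
With the tool pointing down it reaches from about 0.375 to 0.9 m from the base axis. Payload 3.1 kg.
Tool frame: the origin (TCP) lies at the very end of the fingers, on their centre line; the grasp point (between the pads) lies 19 mm behind it; z points along the fingers, y is the line along which they close (so a half turn about z gives the same grasp; the last joint's range is limited). The gripper opens to 85 mm and grips with 20 to 120 N. Pads are 22 mm wide; open, the fingers measure 114 mm over their backs; the gripper's body (76 mm by 85 mm) begins 54 mm behind the grasp point. The pads swing forward as they close: fully open they stand 13 mm farther back than shut.
Start: joints at [-1.29, 0.527, 1.433, -0, 1.181, -0.178], TCP at [0.277, -0.56, 0.231] pointing down, gripper open.
Joint ranges: [-3.08, 3.08], [-0.75, 2.2], [0.22, 2.44], [-1.43, 4.57], [0, 2.65], [-2.85, 2.85]. Speed limits (rad/s): [2.79, 2.79, 3.14, 3.14, 3.14, 3.14].

INTERFACE

Orientations are given as a unit quaternion [x, y, z, w].
In Python, from station import telemetry, snapshot, ticket gives the robot as it stands.
- The arm moves only by the tool move_arm, never from a script. Its argument "commands" is text: rows parted by semicolons, each of 7 numbers parted by spaces: the shift along the tool's x, y, z in mm, then the turn, a rotation vector about the tool's x, y, z in degrees, then the opening, from -1 (shut) to 1 (fully open). A call has exactly 5 rows; each row is the pose to reach, as a shift and turn from the pose commanded when the call began, along the tool's axes at that moment; what a row does not reach only later rows make up. A row lasts 1/8 s, in which the tool goes at most 62.5 mm and 10.7 degrees, less where a joint would pass 70% of its speed; a pose out of reach is approached as far as the arm can. A call with a gripper value outside its range is refused whole. The fingers move at their own pace and stop on an object; "grip_force" is the grip in N (left out, the last holds). Time passes only in rows, so rows that repeat a pose let the fingers close, or fill a call up. It gives the time, the measured TCP pose, the force, the opening and the grip force at its end, in the units of the state.
- telemetry.sense(): the state, without advancing time (a new reading comes with each control period).
- snapshot(name): name is "scene" or "side" or "wrist"; returns a dict with "image" (400x640x3 uint8, red, green, blue), "fx", "fy", "cx", "cy" (pixels), "pose" (4x4, takes a point from camera to world coordinates). Camera axes: x right, y down, z forward; pixel columns grow to the right and rows downward; lengths in m; the calibration is good to about 2 mm. A picture is of the moment at which its call begins. There is no depth.
- ticket.sign_off(): hands the job in; it is judged then, once.
The state is a dict: "t": time; "q": joint angles; "qd": joint speeds; "tau": joint torques, N m; "tcp_pos": TCP position; "tool_rot": TCP orientation; "force": force on the tool from outside, world axes, zero at the start; "ft_torque": the same for the moment, N m; "finger_gap": opening from 0.0 (shut) to 1.0 (fully open); "gripper_force": force on a finger pad.
Only numpy, scipy, OpenCV 4.12 (cv2) and the standard library are available. Lean on these libraries where they do the work, as an engineer would, in place of code of your own. Each camera call takes 0.05 s, during which the arm holds its last target. There are 200 camera calls.

TASK

Switch on the shaker's supply at the yellow isolator box with the red handle: press the handle down fully at its thumb pocket and, keeping it down, turn it clockwise until you feel it come up against its on stop, then let it spring all the way up so that it is locked in the on position. Do not force the handle, and leave the grey isolator with the black handle and the lab ware alone.

Things in the scene. Friction and masses are not known exactly. Their poses are not given: they have to be found in the camera images.
- iso: The shaker's isolator, bolted down: yellow box 120 x 120 x 60 mm high, on a grey 150 x 150 x 6 mm foot plate. Origin: centre of its underside, on the bench; the handle's vertical axis passes through it. Its -x axis points to the off mark (two red ticks on the white dial). Green ticks on the dial, 1.15 to 2.05 rad clockwise from there, show where the on stop may lie.
- iso_pocket (a point): Centre of the floor of the square thumb pocket at the end of the red lever, 85 mm from the axis, 82 mm above the bench with the handle up (72 mm fully pressed). Open at the top, 44 x 44 mm inside, walls 4 mm thick rising 13 mm above the floor, sides along the lever. Closed fingertips fit in loosely at any yaw. Moves with the handle.
- iso_axis (a point): Point on the handle's axis at the top of the yellow box, 60 mm above the bench. The one-piece red handle above it, when up: round hub of radius 26 mm from 76 to 94 mm above the bench, lever 26 mm wide from 76 to 86 mm, pocket 52 x 52 mm outside from 76 to 95 mm. The on notch is the last 0.10 rad (8 mm at the pocket) before the on stop.
- iso_handle (a joint): Turn of the red handle, rad: 0 = off (lever along the box's -x), growing clockwise from above; friction 0.06 N m. Up, it is locked (0.06 rad of play). Pressed 8 mm or more it turns freely to a hard on stop, at 1.18 to 2.02 rad: unseen, different each time, to be felt. Let go in the on notch it springs up and locks; let go sooner it stays caught down: press and turn on.
- iso_plunger (a joint): How far the red handle is pressed straight down, m: 0 = up, 0.010 = fully down on a hard stop. Spring: about 3 N up at 0 and 8 N at 0.010 (net of weight). A push of more than 35 N on the handle counts as forcing it. The handle is cast metal, 0.4 kg.
- spare_pocket (a point): The other isolator (grey box, black handle, same size and shape; it turns at a light touch and neither locks nor presses): centre of its pocket floor. It must not be turned; it starts at any angle from 0 to 1.6 rad.
- spare: Grey box of the other isolator, bolted down, 120 x 120 x 60 mm on a 150 mm foot plate; origin at the centre of its underside, handle axis through it.
- beaker: Empty glass beaker standing mouth-up, radius 33 mm, 85 mm high; origin at the centre of its underside. Leave it alone.
- reagent: Reagent bottle with a blue cap, radius 33 mm, 145 mm high; origin at the centre of its underside. Leave it alone.
- tipbox: Yellow pipette-tip box 115 x 85 x 55 mm; origin at the centre of its underside. Leave it alone.
- tuberack: Blue tube rack 90 x 130 mm, 76 mm high with its tubes; origin at the centre of its underside. Leave it alone.
Mind the look-alikes: they are no part of the job. There is more than one size of the iso; the job needs the largest.

How it is judged:
By the outcome, as a careful person would: the job done as asked, in the order asked, and still so for the second after the job is handed in, with the robot touching nothing.
It also fails if it takes over 45 s, if anything falls off the work surface, if the arm or the gripper's body presses on something with over 40 N, if the wrist force passes 120 N, or if a joint passes its speed limit or range.

## Working session

There is one attempt and no reset: what is moved stays moved. The work goes in short steps, Python scripts to look and compute and a tool call to move; the robot and the scene stay as the last step left them, time stands still between calls to the robot, and variables do not carry over. Pictures are saved under pics/ and viewed, at most 10 in all, crops included, and the job is handed in when it is done.

Besides the shell and the picture viewer there is one more tool, called after ">>>" as a command line: name --argument value ..., lists and objects as JSON in quotes. move_arm: Moves the arm, as the interface text tells. Its arguments: {"type":"object","properties":{"commands":{"type":"string"},"grip_force":{"type":"number"}},"required":["commands"]}

```bash
mkdir -p pics; python3 - <<'E'
from station import telemetry, snapshot
import cv2,numpy as np
s=telemetry.sense(); print(s['t'],s['tcp_pos'],s['tool_rot'],s['force'])
for n in("scene","side"):
    d=snapshot(n); cv2.imwrite(f'pics/{n}0.png',d['image'][:,:,::-1]); np.savez(f'{n}0.npz',**d); print(n,d['fx'],d['cx'],d['cy'],d['pose'].round(3).tolist())
E
```

```text
0.0 [ 0.27718413 -0.55936856  0.23034237] [ 9.73687306e-01  2.27885613e-01 -6.08481020e-05 -1.08326567e-03] [ 0.4966386   0.58809601 -0.02304145]
scene 493.1183811599475 318.8617910954814 193.05518279013614 [[0.048, 0.837, -0.545, 1.269], [0.999, -0.042, 0.022, -0.027], [-0.004, -0.545, -0.838, 1.219], [0.0, 0.0, 0.0, 1.0]]
side 406.2924202533752 316.28213398091583 199.0496402800926 [[-0.979, -0.15, 0.141, 0.336], [-0.206, 0.746, -0.634, 0.832], [-0.01, -0.649, -0.761, 1.086], [0.0, 0.0, 0.0, 1.0]]
```

View pics/scene0.png

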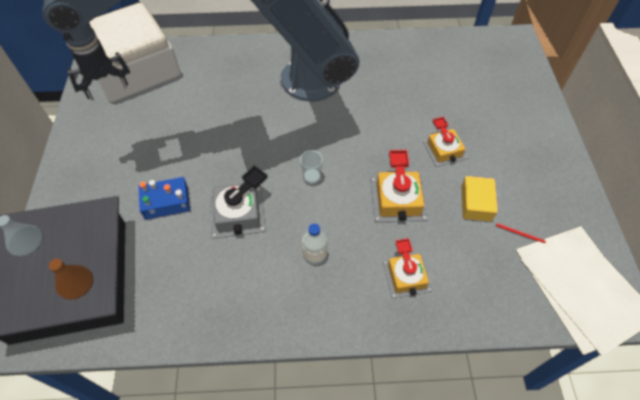

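View pics/side0.png

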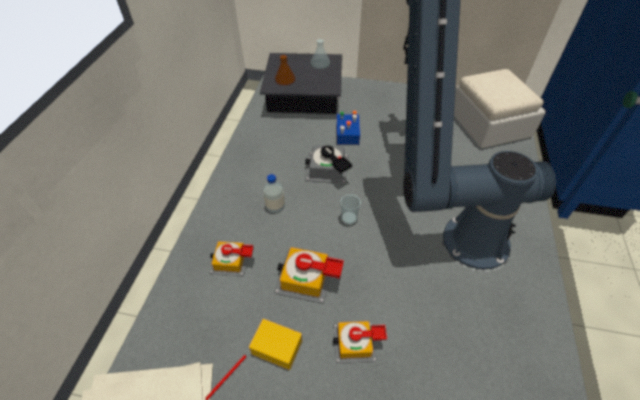

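The scene picture shows three yellow isolators. The largest is at about (400,190), with its pocket at about (399,158); in the side picture it is at about (305,268), pocket about (334,268). The grey isolator is at (237,205), the beaker at (312,167), the bottle at (314,243) and the tip box at (480,198).

```bash
cat > h.py <<'E'
import numpy as np,cv2
def ray(d,p):
    P=d['pose'];v=P[:3,:3]@np.array([(p[0]-d['cx'])/d['fx'],(p[1]-d['cy'])/d['fy'],1]);return P[:3,3],v/np.linalg.norm(v)
def plane(d,p,z):
    o,v=ray(d,p);return o+v*(z-o[2])/v[2]
def tri(d1,p1,d2,p2):
    A=0;b=0;rs=[ray(d1,p1),ray(d2,p2)]
    for o,v in rs:
        M=np.eye(3)-np.outer(v,v);A=A+M;b=b+M@o
    x=np.linalg.solve(A,b);return x,[np.linalg.norm((np.eye(3)-np.outer(v,v))@(x-o))*1e3 for o,v in rs]
def mask(d,lo,hi,box):
    m=cv2.inRange(cv2.cvtColor(d['image'],cv2.COLOR_RGB2HSV),lo,hi);k=np.zeros_like(m);x0,y0,x1,y1=box;k[y0:y1,x0:x1]=m[y0:y1,x0:x1];return k
def red(d,box):
    return mask(d,(0,150,60),(8,255,255),box)|mask(d,(172,150,60),(180,255,255),box)
E
python3 - <<'E'
from h import *
L={n:dict(np.load(f'{n}0.npz')) for n in('scene','side')}
ims=[]
for n,b in(('scene',(360,140,440,225)),('side',(270,235,350,300))):
    d=L[n];m=red(d,b);ys,xs=np.nonzero(m);print(n,xs.min(),xs.max(),ys.min(),ys.max(),xs.mean(),ys.mean())
    x0,y0,x1,y1=b;c=d['image'][y0:y0+85,x0:x1,::-1].copy();cc=cv2.resize(c,None,fx=5,fy=5,interpolation=cv2.INTER_CUBIC);ims.append(cc)
cv2.imwrite('pics/crop0.png',np.hstack(ims))
E
```

```text
scene 390 410 151 190 399.7455621301775 168.42209072978304
side 296 342 254 277 321.3656462585034 265.38605442176873
```

View pics/crop0.png

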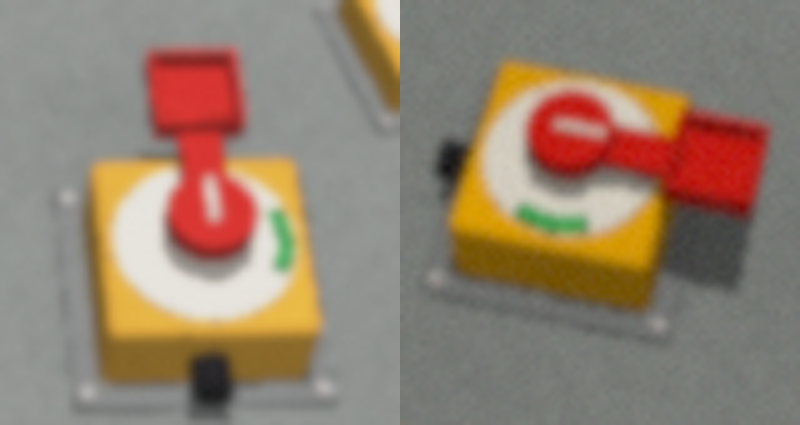

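```bash
python3 - <<'E'
from h import *
L={n:dict(np.load(f'{n}0.npz')) for n in('scene','side')}
a,b=L['scene'],L['side']
for nm,p,q,z in(('rim',(399,158),(333.8,267.4),.095),('hub',(402.2,181.6),(304.2,261),.094)):
    print(nm,tri(a,p,b,q),plane(a,p,z),plane(b,q,z))
R=plane(a,(399,158),.095);H=plane(a,(402.2,181.6),.094);print(np.linalg.norm((R-H)[:2]),np.degrees(np.arctan2(*(R-H)[1::-1])))
# box top corners scene, side
def f(v,o):return (v[0]/5+o[0],v[1]/5+o[1])
for c in((92,160),(297,157),(322,326),(103,335)):print('box',plane(a,f(c,(360,140)),.06))
for c in((104,62),(290,95),(262,248-0),(50,225)):print('boxside',plane(b,f(c,(270,235)),.06))
for nm,p,z in(('beaker',(312,155),.085),('small near',(441,124),.07),('tip',(480,186),.055),('cap',(314,230),.145)):print(nm,plane(a,p,z))
E
```

```text
rim (array([0.4217951 , 0.23832395, 0.08466557]), [np.float64(1.5033863080273175), np.float64(1.5033863080273913)]) [0.43088057 0.23678239 0.095     ] [0.41996591 0.24315992 0.095     ]
hub (array([0.50743468, 0.23579876, 0.08830213]), [np.float64(0.4425538262170563), np.float64(0.44255382621689043)]) [0.51165453 0.23474604 0.094     ] [0.50618418 0.23882631 0.094     ]
0.08079962746373032 178.55585553678586
box [0.45196413 0.17885808 0.06      ]
box [0.45584495 0.29712111 0.06      ]
box [0.57023249 0.29273296 0.06      ]
box [0.56995161 0.17150821 0.06      ]
boxside [0.56237591 0.18006442 0.06      ]
boxside [0.44802078 0.18069599 0.06      ]
boxside [0.44440935 0.28356405 0.06      ]
boxside [0.56528234 0.2934689  0.06      ]
beaker [ 0.39985169 -0.01025038  0.085     ]
small near [0.28957541 0.38834583 0.07      ]
tip [0.51160394 0.46205468 0.055     ]
cap [ 0.67940344 -0.0155174   0.145     ]
```

>>> move_arm --commands "41 -43 -5 0 0 5 -1; 82 -87 -10 0 0 10 -1; 124 -130 -15 0 0 16 -1; 165 -174 -20 0 0 21 -1; 206 -217 -20 0 0 26.3 -1" --grip_force 30

```text
t: 0.72
tcp_pos: [0.366, -0.2724, 0.2515]
tool_rot: [1.0, -0.001, 0.0, 0.0]
force: [0.7, -0.5, 0.1]
finger_gap: -0.003
gripper_force: 0.0
```

```bash
python3 - <<'E'
from station import telemetry
s=telemetry.sense(); print(s['t'],s['q'],s['tcp_pos'],s['tool_rot'],s['force'],s['finger_gap'])
E
```

```text
0.725 [-8.85756410e-01  2.71770548e-01  1.81473481e+00  3.39233056e-04
  1.05452646e+00  6.87779711e-01] [ 0.36599431 -0.27238046  0.25149069] [ 9.99998893e-01 -1.45358427e-03  2.91839058e-04  1.23408519e-04] [ 0.6989401  -0.52549783  0.08864846] -0.0030435911814699766
```

>>> move_arm --commands "20 -54 0 0 0 0 -1; 40 -109 0 0 0 0 -1; 60 -163 0 0 0 0 -1; 75 -218 0 0 0 0 -1; 80 -272 0 0 0 0 -1"

```text
t: 1.35
tcp_pos: [0.4461, -0.0003, 0.2512]
tool_rot: [1.0, 0.0, 0.0, 0.0]
force: [1.3, 0.1, 0.2]
finger_gap: -0.002
gripper_force: 0.0
```

>>> move_arm --commands "-8 -50 0 0 0 0 -1; -16 -100 5 0 0 0 -1; -24 -150 20 0 0 0 -1; -24 -200 40 0 0 0 -1; -24 -238 50 0 0 0 -1"

```text
t: 1.98
tcp_pos: [0.4202, 0.2376, 0.2002]
tool_rot: [1.0, 0.001, -0.001, 0.0]
force: [0.4, 0.1, -0.3]
finger_gap: 0.002
gripper_force: 0.0
```

```bash
python3 - <<'E'
from station import telemetry, snapshot
import cv2,numpy as np
s=telemetry.sense(); print(s['t'],s['q'],s['tcp_pos'],s['force'])
d=snapshot('wrist'); cv2.imwrite('pics/w1.png',d['image'][:,:,::-1]); np.savez('w1.npz',**d); print(d['fx'],d['cx'],d['cy'],d['pose'].round(3).tolist())
E
```

```text
1.975 [2.82547301e-01 3.84115435e-01 1.81459690e+00 8.10014807e-05
 9.44671573e-01 1.85125252e+00] [0.42019092 0.23759076 0.20020934] [ 0.43809227  0.07302125 -0.30909386]
312.2447733388554 319.20067834434514 197.1981288266773 [[0.001, -0.952, -0.307, 0.498], [-1.0, -0.001, 0.001, 0.237], [-0.001, 0.307, -0.952, 0.343], [0.0, 0.0, 0.0, 1.0]]
```

View pics/w1.png

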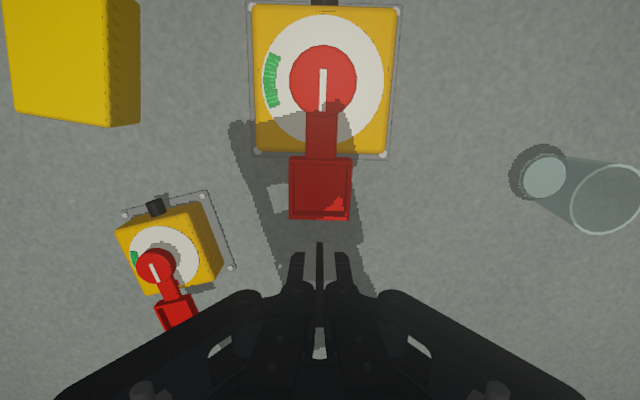

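The wrist view shows the pocket rim at about (320,188), the hub at (323,81), green ticks on the left (world +y) and the closed fingertips at about (320,245).

```bash
python3 - <<'E'
from h import *
w=dict(np.load('w1.npz'));a=dict(np.load('scene0.npz'));b=dict(np.load('side0.npz'))
m=red(w,(255,30,390,235))
n,l,st,c=cv2.connectedComponentsWithStats(m);print(st[1:],c[1:])
for nm,p,z,ps,pb in(('rim',(320.5,188),.095,(399,158),(333.8,267.4)),('hub',(323,81),.094,(402.2,181.6),(304.2,261))):
    print(nm,plane(w,p,z),tri(w,p,a,ps),tri(w,p,b,pb))
for p in((290,157),(352,157),(350,219),(289,219)):print(plane(w,p,.095))
for p in((253,5),(398,12),(388,153),(256,150)):print('box',plane(w,p,.06))
print('tip at',plane(w,(320,244),.2))
E
```

```text
[[ 289   45   67  176 8526]] [[320.76530612 137.1422707 ]]
rim [0.4257156  0.23643264 0.095     ] (array([0.42399373, 0.23757844, 0.08677243]), [np.float64(1.3396255842833482), np.float64(1.33962558428342)]) (array([0.42151475, 0.23607024, 0.0823921 ]), [np.float64(0.6049001953934589), np.float64(0.6049001953935379)])
hub [0.50879112 0.23472018 0.094     ] (array([0.50910002, 0.23512904, 0.09042838]), [np.float64(0.47162924535270273), np.float64(0.47162924535265316)]) (array([0.50830399, 0.23446314, 0.08644013]), [np.float64(0.8386504718829958), np.float64(0.8386504718827517)])
[0.4515654  0.26093746 0.095     ]
[0.45160616 0.21123093 0.095     ]
[0.39817461 0.21117956 0.095     ]
[0.39812291 0.26329119 0.095     ]
box [0.56693735 0.29026107 0.06      ]
box [0.56208575 0.17461991 0.06      ]
box [0.44879279 0.17487232 0.06      ]
box [0.45143481 0.29497984 0.06      ]
tip at [0.4267165  0.23701956 0.2       ]
```

>>> move_arm --commands "3.5 1 40 0 0 0 -1; 3.5 1 80 0 0 0 -1; 3.5 1 105 0 0 0 -1; 3.5 1 113 0 0 0 -1; 3.5 1 113 0 0 0 -1"

```text
t: 2.65
tcp_pos: [0.4248, 0.2347, 0.0882]
tool_rot: [1.0, 0.0, -0.0, 0.0]
force: [0.3, -0.4, -0.2]
finger_gap: 0.004
gripper_force: 0.0
```

```bash
python3 - <<'E'
from station import telemetry, snapshot
import cv2,numpy as np
s=telemetry.sense(); print(s['t'],s['tcp_pos'],s['force'])
d=snapshot('wrist'); cv2.imwrite('pics/w2.png',d['image'][:,:,::-1])
E
```

```text
2.65 [0.42479337 0.23473045 0.08820239] [ 0.25999574 -0.35813587 -0.18244287]
```

View pics/w2.png

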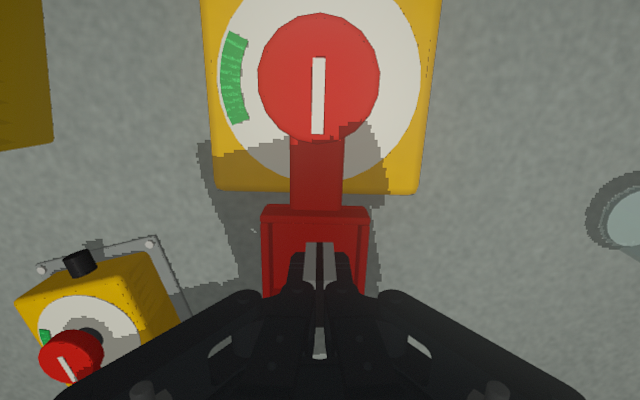

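The fingertips are in the pocket, nothing is touched yet, and they sit about 1.5 mm to the −y side of its centre. Pressing now.

>>> move_arm --commands "0 -1 6 0 0 0 -1; 0 -1 9 0 0 0 -1; 0 -1 11 0 0 0 -1; 0 -1 13 0 0 0 -1; 0 -1 13.5 0 0 0 -1"

```text
t: 3.32
tcp_pos: [0.4253, 0.2361, 0.0752]
tool_rot: [1.0, 0.0, 0.001, -0.0]
force: [0.4, -0.2, 5.9]
finger_gap: 0.001
gripper_force: 2.8
```

>>> move_arm --commands "0 0 1 0 0 0 -1; 0 0 2 0 0 0 -1; 0 0 3 0 0 0 -1; 0 0 3.5 0 0 0 -1; 0 0 3.5 0 0 0 -1"

```text
t: 3.95
tcp_pos: [0.4253, 0.2361, 0.0719]
tool_rot: [1.0, 0.0, 0.001, -0.0]
force: [-0.2, 0.3, 6.9]
finger_gap: -0.006
gripper_force: 3.4
```

>>> move_arm --commands "0 0 0.5 0 0 0 -1; 0 0 1 0 0 0 -1; 0 0 1.5 0 0 0 -1; 0 0 1.5 0 0 0 -1; 0 0 1.5 0 0 0 -1"

```text
t: 4.58
tcp_pos: [0.4253, 0.2361, 0.0705]
tool_rot: [1.0, 0.0, 0.001, -0.0]
force: [-0.5, -0.6, 8.1]
finger_gap: 0.004
gripper_force: 3.7
```

>>> move_arm --commands "0 0 0.5 0 0 0 -1; 0 0 1 0 0 0 -1; 0 0 1.5 0 0 0 -1; 0 0 1.5 0 0 0 -1; 0 0 1.5 0 0 0 -1"

```text
t: 5.2
tcp_pos: [0.4253, 0.2361, 0.069]
tool_rot: [1.0, 0.0, 0.001, -0.0]
force: [-0.4, 0.2, 8.1]
finger_gap: 0.002
gripper_force: 4.2
```

>>> move_arm --commands "0 0 0.5 0 0 0 -1; 0 0 1 0 0 0 -1; 0 0 1 0 0 0 -1; 0 0 1 0 0 0 -1; 0 0 1 0 0 0 -1"

```text
t: 5.82
tcp_pos: [0.4253, 0.2361, 0.0684]
tool_rot: [1.0, 0.0, 0.001, -0.0]
force: [-0.9, 0.0, 9.9]
finger_gap: 0.003
gripper_force: 5.5
```

```bash
python3 - <<'E'
from station import telemetry, snapshot
import cv2,numpy as np
s=telemetry.sense(); print(s['t'],s['tcp_pos'],s['force'],s['ft_torque'])
d=snapshot('wrist'); cv2.imwrite('pics/w3.png',d['image'][:,:,::-1])
E
```

```text
5.825 [0.42527696 0.23612476 0.06835729] [-0.85997496  0.02501416  9.87767237] [ 0.04558303  0.12418397 -0.00016599]
```

View pics/w3.png

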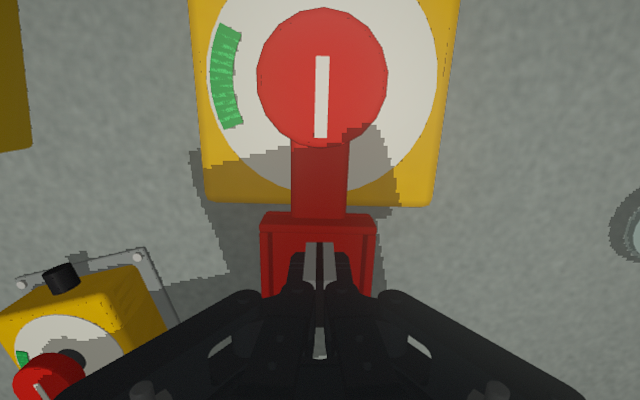

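It is down on its stop: z no longer follows the command and the force is rising. Starting the clockwise turn.

>>> move_arm --commands "0 -7.3 0.5 0 0 0 -1; 0.9 -15.6 0.5 0 0 0 -1; 3 -23.7 0.5 0 0 0 -1; 5.8 -31.6 0.5 0 0 0 -1; 9.5 -39.2 0.5 0 0 0 -1"

```text
t: 6.5
tcp_pos: [0.4354, 0.2754, 0.0682]
tool_rot: [1.0, 0.001, 0.001, -0.0]
force: [-0.3, -1.1, 11.4]
finger_gap: -0.0
gripper_force: 5.8
```

>>> move_arm --commands "4.4 -7.1 0 0 0 0 -1; 9.5 -13.8 0 0 0 0 -1; 15.2 -20 0 0 0 0 -1; 21.5 -25.5 0 0 0 0 -1; 28.3 -30.4 0 0 0 0 -1"

```text
t: 7.12
tcp_pos: [0.4634, 0.3059, 0.0682]
tool_rot: [1.0, 0.001, 0.001, -0.0]
force: [-1.5, -1.5, 11.6]
finger_gap: -0.0
gripper_force: 5.6
```

```bash
python3 - <<'E'
from station import telemetry, snapshot
import cv2,numpy as np
s=telemetry.sense(); print(s['t'],s['tcp_pos'],s['force'],s['ft_torque'])
d=snapshot('wrist'); cv2.imwrite('pics/w4.png',d['image'][:,:,::-1])
E
```

```text
7.125 [0.46339942 0.30586091 0.06822292] [-1.53239924 -1.49177089 11.59418874] [-0.24108451  0.10361659 -0.06105783]
```

View pics/w4.png

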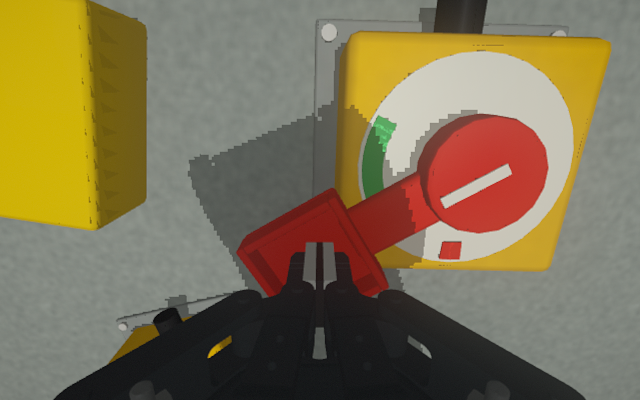

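>>> move_arm --commands "1.1 -0.7 0 0 0 0 -1; 2.2 -1.3 0 0 0 0 -1; 3.2 -2 0 0 0 0 -1; 4.3 -2.6 0 0 0 0 -1; 4.3 -2.6 0 0 0 0 -1"

```text
t: 7.8
tcp_pos: [0.4679, 0.3085, 0.0683]
tool_rot: [1.0, 0.0, 0.001, -0.001]
force: [0.1, -0.6, 10.7]
finger_gap: -0.002
gripper_force: 5.4
```

>>> move_arm --commands "1.1 -0.6 0 0 0 0 -1; 2.2 -1.2 0 0 0 0 -1; 3.4 -1.8 0 0 0 0 -1; 4.5 -2.3 0 0 0 0 -1; 4.5 -2.3 0 0 0 0 -1"

```text
t: 8.43
tcp_pos: [0.4723, 0.3109, 0.0683]
tool_rot: [1.0, 0.0, 0.001, -0.001]
force: [-1.0, 0.3, 11.3]
finger_gap: 0.002
gripper_force: 5.4
```

>>> move_arm --commands "1.1 -0.5 0 0 0 0 -1; 2.3 -1.1 0 0 0 0 -1; 3.4 -1.6 0 0 0 0 -1; 4.6 -2.1 0 0 0 0 -1; 4.6 -2.1 0 0 0 0 -1"

```text
t: 9.05
tcp_pos: [0.4769, 0.313, 0.0683]
tool_rot: [1.0, 0.0, 0.001, -0.001]
force: [-0.9, -0.0, 10.4]
finger_gap: 0.004
gripper_force: 5.4
```

>>> move_arm --commands "1.2 -0.4 0 0 0 0 -1; 2.4 -0.9 0 0 0 0 -1; 3.5 -1.3 0 0 0 0 -1; 4.7 -1.7 0 0 0 0 -1; 4.7 -1.7 0 0 0 0 -1"

```text
t: 9.68
tcp_pos: [0.4816, 0.3147, 0.0683]
tool_rot: [1.0, 0.0, 0.001, -0.001]
force: [0.5, -0.0, 9.7]
finger_gap: 0.0
gripper_force: 5.3
```

>>> move_arm --commands "1.4 -0.5 0 0 0 0 -1; 2.8 -0.9 0 0 0 0 -1; 4.2 -1.4 0 0 0 0 -1; 5.6 -1.8 0 0 0 0 -1; 5.6 -1.8 0 0 0 0 -1"

```text
t: 10.3
tcp_pos: [0.4873, 0.3165, 0.0684]
tool_rot: [1.0, 0.0, 0.001, -0.001]
force: [-0.7, 0.2, 10.4]
finger_gap: 0.002
gripper_force: 5.3
```

>>> move_arm --commands "1.3 -0.3 0 0 0 0 -1; 2.5 -0.6 0 0 0 0 -1; 3.8 -0.9 0 0 0 0 -1; 5 -1.1 0 0 0 0 -1; 5 -1.1 0 0 0 0 -1"

```text
t: 10.92
tcp_pos: [0.4923, 0.3177, 0.0684]
tool_rot: [1.0, 0.0, 0.001, -0.001]
force: [-0.7, -0.1, 10.0]
finger_gap: 0.0
gripper_force: 5.2
```

>>> move_arm --commands "1.3 -0.2 0 0 0 0 -1; 2.5 -0.5 0 0 0 0 -1; 3.8 -0.7 0 0 0 0 -1; 5 -0.9 0 0 0 0 -1; 5 -0.9 0 0 0 0 -1"

```text
t: 11.55
tcp_pos: [0.4973, 0.3186, 0.0684]
tool_rot: [1.0, 0.0, 0.001, -0.001]
force: [-1.6, 0.5, 10.5]
finger_gap: 0.001
gripper_force: 5.2
```

>>> move_arm --commands "1.3 -0.1 0 0 0 0 -1; 2.5 -0.3 0 0 0 0 -1; 3.8 -0.4 0 0 0 0 -1; 5 -0.5 0 0 0 0 -1; 5 -0.5 0 0 0 0 -1"

```text
t: 12.18
tcp_pos: [0.5023, 0.3191, 0.0684]
tool_rot: [1.0, 0.0, 0.001, -0.001]
force: [-1.1, 0.6, 10.1]
finger_gap: -0.005
gripper_force: 5.2
```

>>> move_arm --commands "1.3 0 0 0 0 0 -1; 2.5 -0.1 0 0 0 0 -1; 3.8 -0.2 0 0 0 0 -1; 5 -0.2 0 0 0 0 -1; 5 -0.2 0 0 0 0 -1"

```text
t: 12.8
tcp_pos: [0.5073, 0.3194, 0.0684]
tool_rot: [1.0, 0.0, 0.001, -0.001]
force: [-1.1, 0.5, 11.2]
finger_gap: -0.002
gripper_force: 5.1
```

```bash
python3 - <<'E'
from station import telemetry, snapshot
import cv2,numpy as np
s=telemetry.sense(); print(s['t'],s['tcp_pos'],s['force'],s['ft_torque'])
d=snapshot('wrist'); np.savez('w5.npz',**d);cv2.imwrite('pics/w5.png',d['image'][:,:,::-1])
E
```

```text
12.8 [0.50729308 0.31939407 0.06844936] [-1.08632323  0.51671732 11.24866708] [ 0.0153434   0.13227733 -0.01677901]
```

View pics/w5.png

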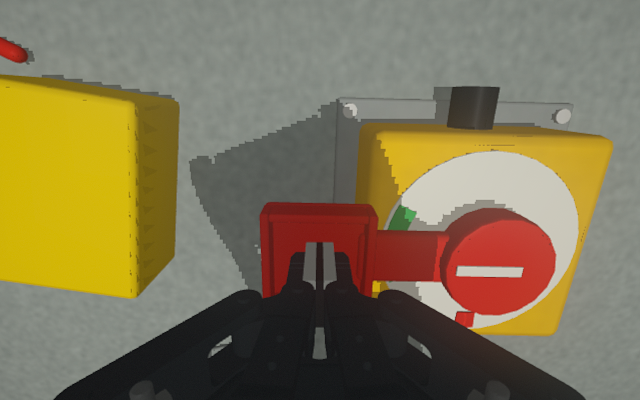

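The lever points to world +y (about 1.55 rad) with the fingertips still in the middle of the pocket. No stop felt yet.

>>> move_arm --commands "1.3 0 0 0 0 0 -1; 2.5 0 0 0 0 0 -1; 3.8 0.1 0 0 0 0 -1; 5 0.1 0 0 0 0 -1; 5 0.1 0 0 0 0 -1"

```text
t: 13.48
tcp_pos: [0.5123, 0.3193, 0.0684]
tool_rot: [1.0, 0.0, 0.001, -0.001]
force: [-1.2, 0.6, 9.9]
finger_gap: -0.001
gripper_force: 5.1
```

>>> move_arm --commands "1.3 0.1 0 0 0 0 -1; 2.5 0.2 0 0 0 0 -1; 3.8 0.3 0 0 0 0 -1; 5 0.4 0 0 0 0 -1; 5 0.4 0 0 0 0 -1"

```text
t: 14.1
tcp_pos: [0.5174, 0.319, 0.0685]
tool_rot: [1.0, 0.0, 0.001, -0.001]
force: [-0.7, 0.9, 11.1]
finger_gap: 0.003
gripper_force: 5.1
```

>>> move_arm --commands "1.3 0.1 0 0 0 0 -1; 2.5 0.3 0 0 0 0 -1; 3.8 0.5 0 0 0 0 -1; 5 0.7 0 0 0 0 -1; 5 0.7 0 0 0 0 -1"

```text
t: 14.72
tcp_pos: [0.5224, 0.3183, 0.0685]
tool_rot: [1.0, 0.0, 0.002, -0.001]
force: [-0.8, 0.6, 10.2]
finger_gap: 0.001
gripper_force: 5.0
```

>>> move_arm --commands "1.3 0.2 0 0 0 0 -1; 2.5 0.4 0 0 0 0 -1; 3.8 0.7 0 0 0 0 -1; 5 0.9 0 0 0 0 -1; 5 0.9 0 0 0 0 -1"

```text
t: 15.35
tcp_pos: [0.5268, 0.3175, 0.0685]
tool_rot: [1.0, 0.0, 0.001, -0.001]
force: [-2.3, 1.1, 11.2]
finger_gap: 0.0
gripper_force: 5.3
```

>>> move_arm --commands "0.7 0.2 0 0 0 0 -1; 1.5 0.4 0 0 0 0 -1; 2.2 0.5 0 0 0 0 -1; 3 0.7 0 0 0 0 -1; 3 0.7 0 0 0 0 -1"

```text
t: 15.98
tcp_pos: [0.528, 0.3172, 0.0684]
tool_rot: [1.0, -0.0, -0.001, -0.001]
force: [-5.3, 2.9, 11.8]
finger_gap: 0.001
gripper_force: 6.1
```

```bash
python3 - <<'E'
from station import telemetry, snapshot
from h import *
s=telemetry.sense(); print(s['t'],s['tcp_pos'],s['force'])
for n in('scene',):
    d=snapshot(n);np.savez(n+'6.npz',**d);cv2.imwrite('pics/s6.png',cv2.resize(d['image'][140:240,340:460,::-1],None,fx=5,fy=5,interpolation=cv2.INTER_CUBIC))
E
```

```text
15.975 [0.52804886 0.31716165 0.06838996] [-5.30582926  2.92757942 11.77312182]
```

The hand has stopped moving while the side force grows against the turn, so this is the on stop. Confirming gently.

>>> move_arm --commands "0.5 0.1 0 0 0 0 -1; 1 0.2 0 0 0 0 -1; 1.5 0.4 0 0 0 0 -1; 1.5 0.4 0 0 0 0 -1; 1.5 0.4 0 0 0 0 -1"

```text
t: 16.65
tcp_pos: [0.5285, 0.317, 0.0683]
tool_rot: [1.0, -0.0, -0.002, -0.001]
force: [-5.9, 4.0, 13.3]
finger_gap: -0.002
gripper_force: 6.6
```

>>> move_arm --commands "-0.5 0 -2 0 0 0 -1; -1 0 -4 0 0 0 -1; -1.5 0 -7 0 0 0 -1; -1.5 0 -10 0 0 0 -1; -1.5 0 -12 0 0 0 -1"

```text
t: 17.27
tcp_pos: [0.5293, 0.3153, 0.0787]
tool_rot: [1.0, 0.0, -0.0, 0.0]
force: [-1.6, 0.6, 2.2]
finger_gap: -0.001
gripper_force: 0.8
```

>>> move_arm --commands "-0.5 0 -2 0 0 0 -1; -1.5 0 -4 0 0 0 -1; -2 0 -8 0 0 0 -1; -2 0 -12 0 0 0 -1; -2 0 -12 0 0 0 -1"

```text
t: 17.9
tcp_pos: [0.5275, 0.3156, 0.0912]
tool_rot: [1.0, 0.0, 0.0, -0.0]
force: [0.6, 0.3, -0.2]
finger_gap: -0.003
gripper_force: 0.0
```

Contact has ended. Lifting clear, then backing the arm off so both cameras can see the handle.

>>> move_arm --commands "0 0 -15 0 0 0 -1; 0 0 -40 0 0 0 -1; 0 0 -80 0 0 0 -1; 0 0 -110 0 0 0 -1; 0 0 -110 0 0 0 -1"

```text
t: 18.52
tcp_pos: [0.5291, 0.3164, 0.2046]
tool_rot: [1.0, 0.0, 0.004, -0.001]
force: [0.6, -0.4, -0.8]
finger_gap: -0.005
gripper_force: 0.0
```

>>> move_arm --commands "-10 30 0 0 0 0 -1; -30 80 0 0 0 0 -1; -50 130 0 0 0 0 -1; -70 170 0 0 0 0 -1; -70 170 0 0 0 0 -1"

```text
t: 19.15
tcp_pos: [0.4547, 0.1434, 0.2001]
tool_rot: [1.0, -0.001, -0.002, 0.0]
force: [0.5, -0.2, -0.2]
finger_gap: -0.0
gripper_force: 0.0
```

```bash
python3 - <<'E'
from station import telemetry, snapshot
from h import *
s=telemetry.sense(); print(s['t'],s['tcp_pos'],s['force'])
ims=[]
for n,(x,y) in(('wrist',(0,0)),('side',(260,220)),('scene',(360,140))):
    d=snapshot(n);np.savez(n+'7.npz',**d)
    c=d['image'][:,:,::-1]
    ims.append(cv2.resize(c,(480,300)) if n=='wrist' else cv2.resize(c[y:y+100,x:x+100],(300,300),interpolation=cv2.INTER_CUBIC))
out=np.zeros((600,600,3),np.uint8);out[:300,:480]=ims[0];out[300:,:300]=ims[1];out[300:,300:]=ims[2]
cv2.imwrite('pics/f7.png',out)
E
```

```text
19.15 [0.45469237 0.14343331 0.20007435] [ 0.53077149 -0.24030157 -0.22178883]
```

View pics/f7.png

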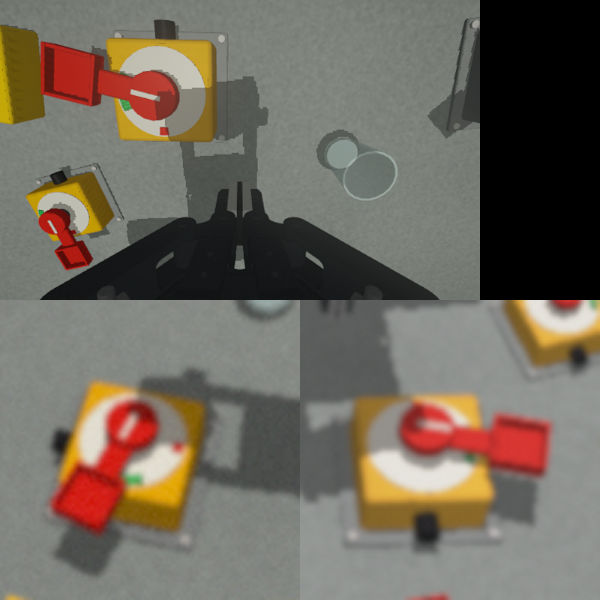

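The handle sits against the on side at about 1.75 rad. Now checking that it is really up, by comparing the hub's height before and after.

```bash
python3 - <<'E'
from h import *
def hub(d,box):
    m=red(d,box); m=cv2.morphologyEx(m,cv2.MORPH_CLOSE,np.ones((5,5)));m=cv2.morphologyEx(m,cv2.MORPH_OPEN,cv2.getStructuringElement(cv2.MORPH_ELLIPSE,(11,11)))
    c=max(cv2.findContours(m,0,1)[0],key=cv2.contourArea);x,y,w,h=cv2.boundingRect(c);return (x,y,w,h)
L={k:dict(np.load(k+'.npz')) for k in('scene0','scene7','side0','side7')}
H=np.array([.5085,.235,.094])
def proj(d,X):
    P=np.linalg.inv(d['pose']);c=P[:3,:3]@X+P[:3,3];return c[0]/c[2]*d['fx']+d['cx'],c[1]/c[2]*d['fy']+d['cy']
for n,b in(('scene',(388,168,416,196)),('side',(292,246,316,276))):
    a=L[n+'0'];z=L[n+'7'];x0,y0,x1,y1=b
    print(n,'expected shift if 10mm down',np.subtract(proj(a,H-[0,0,.01]),proj(a,H)))
    for d in(a,z):
        m=red(d,b); ys,xs=np.nonzero(m); print('red rows',ys.min(),ys.max(),'cols',xs.min(),xs.max())
    g=[cv2.cvtColor(d['image'][y0:y1,x0:x1],cv2.COLOR_RGB2HSV)[:,:,1] for d in(a,z)]
    # hub lower edge: last red row at the hub columns, and far-side edge
    for d in(a,z):
        m=red(d,b);print([int(np.nonzero(m[:,c])[0].max()) for c in range((x0+x1)//2-4,(x0+x1)//2+5)],[int(np.nonzero(m[:,c])[0].min()) for c in range((x0+x1)//2-4,(x0+x1)//2+5)])
E
```

```text
scene expected shift if 10mm down [-0.49288423  2.03564827]
red rows 168 190 cols 394 410
red rows 174 190 cols 394 415
[189, 190, 190, 190, 190, 190, 190, 190, 189] [168, 168, 168, 168, 168, 168, 171, 176, 177]
[189, 190, 190, 190, 190, 190, 190, 190, 189] [174, 174, 174, 175, 175, 176, 176, 176, 177]
side expected shift if 10mm down [0.11635945 1.86703721]
red rows 254 269 cols 296 315
red rows 254 275 cols 292 312
[268, 269, 269, 269, 269, 269, 269, 268, 268] [255, 254, 254, 254, 254, 254, 254, 255, 255]
[275, 274, 272, 271, 270, 269, 269, 268, 268] [255, 255, 254, 254, 254, 254, 254, 255, 255]
```

The hub edges are at the same rows as before, where 10 mm down would shift them by 2 px. The handle is fully up and locked, and the arm is clear.

```bash
python3 -c "
from station import ticket
print(ticket.sign_off())"
```

```text
the job is handed in; nothing more can be done
None
```

The shaker's isolator is switched on: I pressed the red handle fully down and turned it clockwise until I felt the on stop (about 1.75 rad). It then sprang back to full height in the on position, and I handed the job in at about 19 s with the arm clear.

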